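# Clip the key tag onto the seal chest's ring

## Robot

A 7-joint arm with a two-finger parallel gripper is mounted at the origin on the work surface. World frame = base frame: x ahead of the robot, y to its left, z up, the work surface at z = 0. Lengths are in m, angles in rad, forces in N, time in s.
With the tool pointing down it reaches from about 0.425 to 0.875 m from the base axis. Payload 8.4 kg.
Tool frame: the origin (TCP) lies at the very end of the fingers, on their centre line; the grasp point (between the pads) lies 19 mm behind it (grasp_offset is the z of the grasp point in the tool frame, in m); z points along the fingers, y is the line along which they close (so a half turn about z gives the same grasp; the last joint's range is limited). The gripper opens to 85 mm and grips with 20 to 120 N. Pads are 22 mm wide; open, the fingers measure 114 mm over their backs; the gripper's body (76 mm by 85 mm) begins 54 mm behind the grasp point. The pads swing forward as they close: fully open they stand 13 mm farther back than shut.
Start: joints at [1.063, 0.333, 0.04, 1.465, -0.013, 1.343, -0.059], TCP at [0.258, -0.596, 0.231] pointing down, gripper open.
Joint ranges: [-2.58, 2.58], [-0.38, 2.09], [-1.3, 1.39], [0.25, 2.4], [-1.5, 4.64], [0.08, 2.09], [-2.65, 2.65]. Speed limits (rad/s): [2.22, 2.22, 2.79, 2.79, 3.14, 3.14, 3.14].

## Interface

Orientations are given as a unit quaternion [x, y, z, w].
In Python, from workcell import * gives the robot as it stands.
- The arm moves only by the tool apply_moves, never from a script. Its argument "moves" is a list of rows, each a list of 7 numbers: the shift along the tool's x, y, z as a fraction of full scale, then the turn, a rotation vector about the tool's x, y, z as a fraction of full scale, then the opening, from 0 (shut) to 1 (fully open). A call has 1 to 20 rows; each row shifts and turns the commanded pose from where the row before left it, along the tool's axes as they then stand; what a row does not reach is not made up. Full scale, the value 1, is 30 mm for a shift and 90 degrees for a turn. A row lasts 1/12 s, in which the tool goes at most 41.7 mm and 7.16 degrees, less where a joint would pass 70% of its speed; a pose out of reach is approached as far as the arm can. A call with a number of a shift or a turn outside -1 to 1 is refused whole. A call with a gripper value outside its range is refused whole. The fingers move at their own pace and stop on an object; "newtons" is the grip in N (left out, the last holds). Time passes only in rows, so rows that do not move let the fingers close. It gives the time, the measured TCP pose, the force, the opening and the grip force at its end, in the units of the state.
- get_obs(): the state, without advancing time (a new reading comes with each control period).
- get_image(name): name is "scene" or "top"; returns a dict with "pixels" (384x512x3 uint8, red, green, blue), "vertical_fov" (degrees; the focal length in pixels is half the picture's height over the tangent of half this angle, whatever the lens; pixels are square), "cx", "cy" (the principal point, pixels), "R" (3x3) and "t" (3): a world point X has camera coordinates R X + t. Camera axes: x right, y down, z forward; pixel columns grow to the right and rows downward; lengths in m; the calibration is good to about 2 mm. A picture is of the moment at which its call begins. There is no depth.
- sign_off(): hands the job in; it is judged then, once.
The state is a dict: "clock": time; "joints": joint angles; "joint_vel": joint speeds; "tau": joint torques, N m; "ee_pos": TCP position; "tcp_rot": TCP orientation; "contact_force": force on the tool from outside, world axes, zero at the start; "moment": the same for the moment, N m; "grip_width": finger opening in m; "grip_force": force on a finger pad.
Only numpy, scipy, OpenCV 4.12 (cv2) and the standard library are available. Lean on these libraries where they do the work, as an engineer would, in place of code of your own. Each camera call takes 0.05 s, during which the arm holds its last target. There are 200 camera calls.

## Task

Lift the wooden key tag out of its stand and clip its snap hook onto the steel ring on the lid of the seal chest: from above, press the sprung gate down on the ring's top bar, gently and without forcing it, until the bar is inside the hook and the gate has snapped shut. Keeping the tag upright, tug it lightly upwards so that the closed gate pulls against the bar, then let go and leave it clipped on the ring. Do not disturb the wooden seal, the jar or the ink pad.

Things in the scene. Friction and masses are not known exactly. Their poses are not given: they have to be found in the camera images.
- tag_wood (a point): Centre of the wooden block of the loose key tag, standing upright in a slotted stand, snap hook downwards. Block 26 mm (x) by 18 mm (y) by 57 mm tall (z, up); grip either pair of faces. Tag and hook about 75 g. Its axes are the tag's. The wood's underside is 28.5 mm below this point, the crown's underside (inner top of the hook) 47.5, the gate's axis 68.5, the hook's lowest end 76.5.
- tag_pocket (a point): Middle of the pocket in the tag's snap hook, 56.5 mm below tag_wood, same axes. The hook, of 9 mm round steel, lies in the x-z plane, mouth downwards: spine centred at x = -12.5 mm, nose at +14.5 mm, 18 mm clear between (x -8 to +10). The crown's underside is 9 mm above this point, the shut gate's centre line 12 mm below, the nose's lower end 19 mm below, the spine's 20 mm.
- gate (a joint): Angle of the hook's gate: brass finger 4.8 mm thick, hinged at the spine (x = -10.5 mm), closing the mouth to within 4 mm of the nose. 0 = shut; grows as it swings up into the pocket (stop 1.35); a spring shuts it. An 8 mm bar opens it with 2 to 7 N, easiest near the nose; near the spine it may jam. The bar clears the gate, which snaps shut beneath it, just 1 to 5 mm before it meets the crown.
- ring_mid (a point): Where the middle of the steel ring's top bar nominally is, 115 mm above the desk. The ring stands on the lid of the fixed seal chest; it is adjustable and was clamped (firmly, it does not give) up to 12 mm off this point across the bar (along this x) and up to 2 mm in height: find it by sight or touch. Bar level, 8 mm thick, straight for 44 mm along this y. The hook goes on with its x along this x, either way round.
- chest: Fixed wooden seal chest, origin under its centre, same axes as ring_mid. Its lid, top 65 mm above the desk, reaches 79 mm in x and 74 mm in y to either side and has small brass corners. On it a steel foot plate 64 (x) by 82 mm, 7 mm high at most, and the ring's two upright 8 mm legs, 60 mm apart along y, carrying the bar about 50 mm above the lid.
- stand: Fixed wooden stand of the tag, base 90 (x) by 62 mm, origin under its centre. Two rails, each 60 mm long in x and 19 mm wide, top at 62 mm, leave a 12 mm slot along x; the hook hangs in it and the tag's wood rests on the rails. Lift the tag straight up by 60 mm to clear it. The hook's nose points to the stand's +x, the side away from the robot.
- seal: Bystander: loose upright wooden seal, 24 by 24 by 52 mm tall, origin at the centre of its underside.
- jar: Bystander: loose jar, 60 mm diameter, 100 mm tall, origin at the centre of its underside.
- inkpad: Bystander: loose flat ink pad case, 65 by 95 by 24 mm, origin at the centre of its underside.
Mind the look-alikes: they are no part of the job. There is more than one size of the chest; the job needs the smallest.

How it is judged:
On the way, in this order (a step that is already met when the one before it is completed fails the run):
1. the tag is lifted clear of its stand (z of tag_wood in the frame of stand above 0.12 m), for 0.1 s.
2. the ring's bar is inside the hook and the gate has snapped shut (z of ring_mid in the frame of tag_pocket between -0.01 and 0.01 m and x of ring_mid in the frame of tag_pocket between -0.019 and 0.019 m and y of tag_pocket in the frame of ring_mid between -0.03 and 0.03 m and angle between tag_pocket's own z axis and vertical below 0.3 rad and value of joint gate below 0.1 rad), for 0.1 s.
3. the clipped tag is tugged up so that the shut gate pulls on the bar with more than 1.5 N (contact force between tag and chest above 1.5 N and z of ring_mid in the frame of tag_pocket between -0.01 and -0.0025 m and x of ring_mid in the frame of tag_pocket between -0.019 and 0.019 m and angle between tag_pocket's own z axis and vertical below 0.3 rad and value of joint gate below 0.1 rad), for 0.05 s.
At the end, for the whole second after the job is handed in: The tag is let go and at rest (slower than 50 mm/s), clipped on the ring: the pocket of its hook is on the ring's bar (within 24 mm across and 14 mm in height of the bar's nominal middle, and between the ring's legs), with the gate shut (below 0.1 rad) (x of tag_pocket in the frame of ring_mid between -0.024 and 0.024 m and y of tag_pocket in the frame of ring_mid between -0.03 and 0.03 m and z of tag_pocket in the frame of ring_mid between -0.014 and 0.014 m and value of joint gate below 0.1 rad and linear speed of tag below 0.05 m/s); the robot touches nothing.
It fails at once if the hook or tag is forced on the ring or chest with more than 20 N (contact force between tag and chest above 20 N).
It fails at once if the seal is moved by more than 20 mm (distance of seal from where it was at the start of the episode above 0.02 m).
It fails at once if the jar is moved by more than 20 mm (distance of jar from where it was at the start of the episode above 0.02 m).
It fails at once if the ink pad is moved by more than 20 mm (distance of inkpad from where it was at the start of the episode above 0.02 m).
It also fails if it takes over 58 s, if anything falls off the work surface, if the arm or the gripper's body presses on something with over 40 N, if the wrist force passes 120 N, or if a joint passes its speed limit or range.

## Working session

There is one attempt and no reset: what is moved stays moved. The work goes in short steps, Python scripts to look and compute and a tool call to move; the robot and the scene stay as the last step left them, time stands still between calls to the robot, and variables do not carry over. Pictures are saved under pics/ and viewed, at most 10 in all, crops included, and the job is handed in when it is done.

Besides the shell and the picture viewer there is one more tool, called after "Call:" by a JSON object that holds its "op" and its "data". apply_moves: Moves the arm, as the interface text tells. Shift numbers are shares of 30 mm and turn numbers shares of 90 degrees, none past 1 either way. Its arguments: {"type":"object","properties":{"moves":{"type":"array","items":{"type":"array","items":{"type":"number","minimum":-1,"maximum":1}}},"newtons":{"type":"number"}},"required":["moves"]}

```bash
mkdir -p pics; python3 - <<'E'
from workcell import *
import cv2
o=get_obs();print({k:(o[k]) for k in("clock","ee_pos","tcp_rot","grip_width","contact_force")})
for n in("scene","top"):
    im=get_image(n);cv2.imwrite(f"pics/{n}0.png",cv2.resize(im["pixels"][:,:,::-1],(800,600),interpolation=cv2.INTER_CUBIC))
    cv2.imwrite(f"{n}_raw.png",im["pixels"][:,:,::-1])
    print(n,im["vertical_fov"],im["cx"],im["cy"],im["R"],im["t"])
E
```

```text
{'clock': 0.0, 'ee_pos': array([ 0.25817996, -0.59601222,  0.23041982]), 'tcp_rot': array([ 9.79178507e-01,  2.02999460e-01, -2.36984443e-04, -7.83441273e-04]), 'grip_width': 0.08537307690669972, 'contact_force': array([-0.20811574,  0.55319348,  0.33991987])}
scene 52.77682143141103 257.58228172930427 185.52221635746417 [[ 0.26443788  0.96437575  0.00721225]
 [ 0.46525534 -0.12101814 -0.87686492]
 [-0.84475445  0.23523184 -0.48068275]] [-0.11463857 -0.1186411   1.41051421]
top 42.41780342599588 258.38344954397235 188.96431838406122 [[-2.81052760e-02 -9.99595350e-01 -4.38524535e-03]
 [-9.84600904e-01  2.84403919e-02 -1.72488269e-01]
 [ 1.72543190e-01 -5.30113877e-04 -9.85001810e-01]] [0.01031384 0.50504282 1.35355962]
```

View pics/scene0.png

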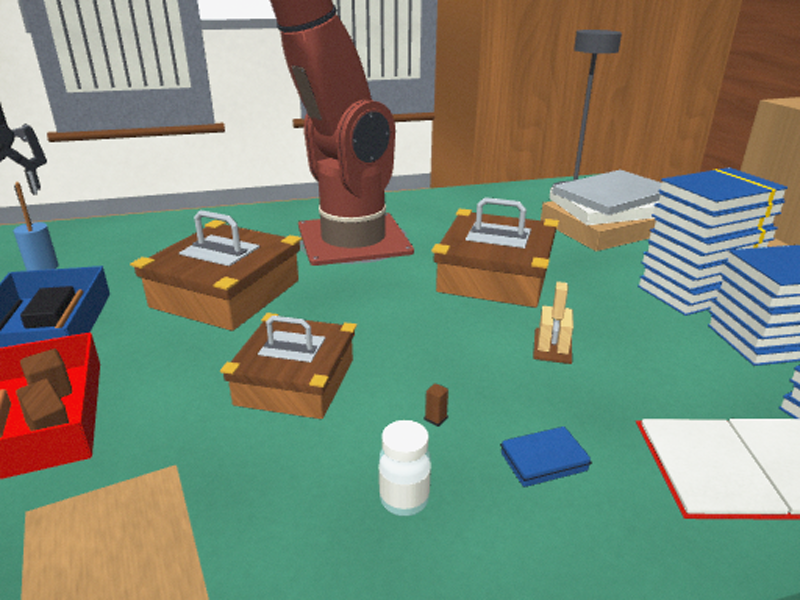

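View pics/top0.png

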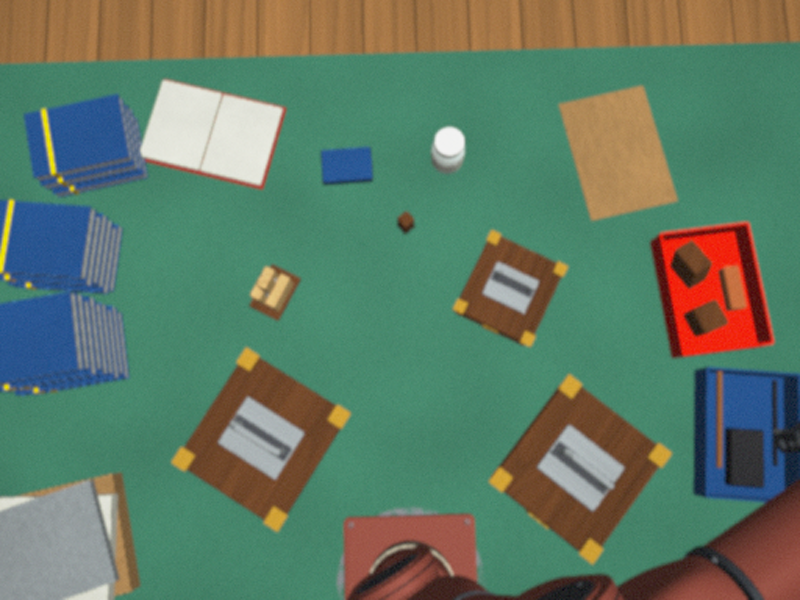

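Both views show the stand with the tag (scene ~555,320; top ~273,290) and the smallest chest (scene ~290,365; top ~512,288). The seal, jar and pad lie beyond and between them. I'll make one montage of enlarged crops.

```bash
python3 - <<'E'
import cv2,numpy as np
s=cv2.imread("scene_raw.png");t=cv2.imread("top_raw.png")
def c(im,x,y,k,w=400,h=300): return cv2.resize(im[y:y+h//k,x:x+w//k],(w,h),interpolation=cv2.INTER_CUBIC)
# scene tag from (330,175) k5 80x60 ; scene chest (140,195) k4 100x75
m=np.vstack([np.hstack([c(s,318,176,5),c(s,136,196,4)]),np.hstack([c(t,135,155,5),c(t,280,146,4)])])
cv2.imwrite("pics/mont.png",m)
E
```

```text
(no output)
```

View pics/mont.png

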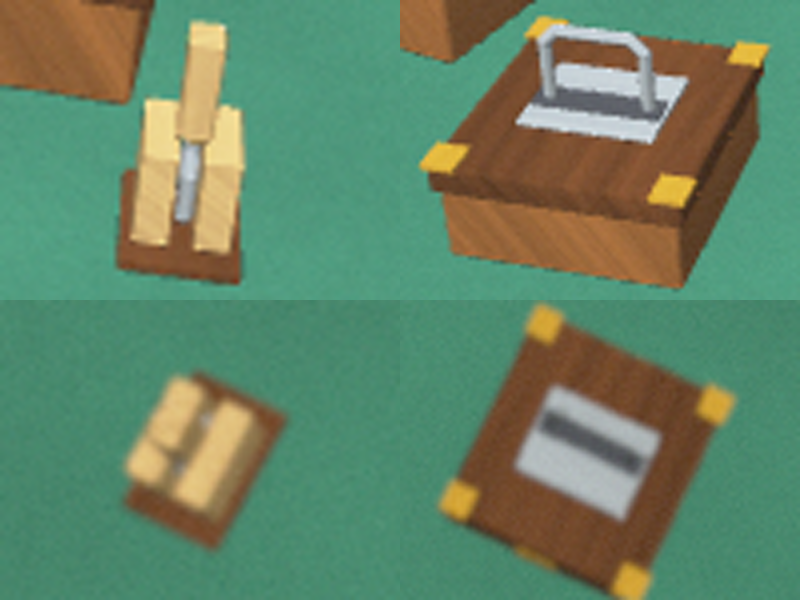

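Left panels: the tag stands in its stand, rails at (138–243,102–172) in scene and (127–258,376–517) in top. Right panels: the small chest's lid corners and the ring are clear in scene, with bar bends at about (552,32) and (640,42). In top the bar is hard to tell from the foot plate, so I'll fit the poses and enhance that crop.

```bash
cat > h.py <<'E'
import numpy as np
from scipy.optimize import least_squares
H=192.
C={"scene":(52.77682143141103,257.58228172930427,185.52221635746417,np.array([[0.26443788,0.96437575,0.00721225],[0.46525534,-0.12101814,-0.87686492],[-0.84475445,0.23523184,-0.48068275]]),np.array([-0.11463857,-0.1186411,1.41051421])),
"top":(42.41780342599588,258.38344954397235,188.96431838406122,np.array([[-2.81052760e-02,-9.99595350e-01,-4.38524535e-03],[-9.84600904e-01,2.84403919e-02,-1.72488269e-01],[1.72543190e-01,-5.30113877e-04,-9.85001810e-01]]),np.array([0.01031384,0.50504282,1.35355962]))}
def proj(n,X):
    v,cx,cy,R,t=C[n];f=H/np.tan(np.radians(v)/2);c=np.atleast_2d(X)@R.T+t
    return np.c_[f*c[:,0]/c[:,2]+cx,f*c[:,1]/c[:,2]+cy]
def ray(n,p):
    v,cx,cy,R,t=C[n];f=H/np.tan(np.radians(v)/2)
    return -R.T@t,R.T@np.array([(p[0]-cx)/f,(p[1]-cy)/f,1])
def atz(n,p,z):
    o,d=ray(n,p);return o+d*(z-o[2])/d[2]
def raw(m,o,k,off): return (np.array(m,float)-off+.5)/k-.5+np.array(o)
def pose(q,L):
    L=np.atleast_2d(L);c,s=np.cos(q[2]),np.sin(q[2])
    return np.c_[q[0]+c*L[:,0]-s*L[:,1],q[1]+s*L[:,0]+c*L[:,1],L[:,2]]
E
python3 - <<'E'
from h import *
import cv2
# stand rails, scene & top, z free
S=lambda m:raw(m,(318,176),5,(0,0)); T=lambda m:raw(m,(135,155),5,(0,300))
CS=lambda m:raw(m,(136,196),4,(400,0)); CT=lambda m:raw(m,(280,146),4,(400,300))
sc=S([(207,164),(238,172),(243,112),(145,101),(138,158),(175,165)]); ls=[(30,6),(30,25),(-30,25),(-30,-25),(30,-25),(30,-6)]
tp=T([(231,400),(259,411),(206,517),(174,497)]); lt=[(30,-6),(30,-25),(-30,-25),(-30,-6)]
g=lambda L,z:np.c_[np.array(L,float)/1000,np.full(len(L),z)]
f=lambda q:np.r_[(proj("scene",pose(q,g(ls,q[3])))-sc).ravel(),(proj("top",pose(q,g(lt,q[3])))-tp).ravel()]
r=least_squares(f,[.6,.24,-.5,.062]);print("stand",r.x,np.degrees(r.x[2]),np.abs(r.fun).max());q=r.x
# tag: position along stand axis and heights
# top-face corners scene:(far -y),(far +y),(near +y),(near -y); wood bottom near edge ; top view far edge corners
ts=S([(192,23),(227,27),(223,53),(187,47),(178,134),(212,140)])
tt=T([(175,376),(203,388)])
def ft(p):
    L=lambda s:[(p[0]+a*.013,p[1]+b*.009,p[2]+h*.0285) for a,b,h in s]
    return np.r_[(proj("scene",pose(q,L([(-1,-1,1),(-1,1,1),(1,1,1),(1,-1,1),(1,-1,-1),(1,1,-1)])))-ts).ravel(),(proj("top",pose(q,L([(1,1,1),(1,-1,1)])))-tt).ravel()]
r=least_squares(ft,[0,0,.09]);print("tag in stand",r.x,np.abs(r.fun).max(),"world",pose(q,[r.x]))
# chest lid
ct=CT([(537,302),(735,396),(438,510)]);lt2=[(79,74),(79,-74),(-79,74)]
cs=CS([(770,43),(532,15),(421,150),(688,182)]) ;ls2=[(-79,74),(-79,-74),(79,-74),(79,74)]
fc=lambda c:np.r_[(proj("top",pose(c,g(lt2,c[3])))-ct).ravel(),(proj("scene",pose(c,g(ls2,c[3])))-cs).ravel()]
r=least_squares(fc,[.6,-.2,-.45,.065]);c=r.x;print("chest",c,np.degrees(c[2]),np.round(r.fun,1))
# ring bar from scene: line points at z=.115, in chest frame
for m in [(560,31),(590,34),(625,38)]:
    for z in(.113,.115,.117):
        w=atz("scene",CS([m])[0],z)-[c[0],c[1],0];R=np.array([[np.cos(c[2]),np.sin(c[2])],[-np.sin(c[2]),np.cos(c[2])]])
        print(m,z,R@w[:2])
# predicted bar in top
for x in(-.012,0,.012): print(x,proj("top",pose(c,[(x,-.022,.115),(x,.022,.115)])).round(1).tolist(), proj("scene",pose(c,[(x,-.022,.115),(x,.022,.115)])).round(1).tolist())
t=cv2.imread("top_raw.png");s=cv2.imread("scene_raw.png")
a=cv2.resize(t[162:202,305:358],None,fx=10,fy=10,interpolation=cv2.INTER_CUBIC)[:400,:400]
b=cv2.resize(s[198:238,165:205],(400,400),interpolation=cv2.INTER_CUBIC)
cv2.imwrite("pics/ring.png",np.hstack([a,b]))
E
```

```text
stand [ 0.52564176  0.23471417 -0.50614227  0.06135797] -28.99981594861634 1.4376006020679597
tag in stand [0.0096176  0.00104082 0.09711223] 1.823123106704486 world [[0.53455812 0.23096182 0.09711223]]
chest [ 0.51033221 -0.1921891  -0.4691642   0.07505811] -26.881128578674048 [-0.3  1.  -1.2 -0.5  0.9 -0.6 -1.5 -1.9  1.5 -1.4  0.6  1.  -1.1  1.6]
(560, 31) 0.113 [ 0.00038913 -0.02330686]
(560, 31) 0.115 [ 0.00343419 -0.02187226]
(560, 31) 0.117 [ 0.00647925 -0.02043767]
(590, 34) 0.113 [-0.00013459 -0.00541917]
(590, 34) 0.115 [ 0.00291274 -0.00406205]
(590, 34) 0.117 [ 0.00596007 -0.00270492]
(625, 38) 0.113 [-0.00022956  0.01550224]
(625, 38) 0.115 [0.00281818 0.01676876]
(625, 38) 0.117 [0.00586592 0.01803528]
-0.012 [[334.0, 187.9], [318.9, 181.0]] [[178.1, 200.0], [196.3, 202.1]]
0 [[335.8, 183.9], [320.8, 177.1]] [[176.1, 202.6], [194.5, 204.7]]
0.012 [[337.6, 180.0], [322.6, 173.1]] [[174.1, 205.3], [192.7, 207.5]]
```

View pics/ring.png

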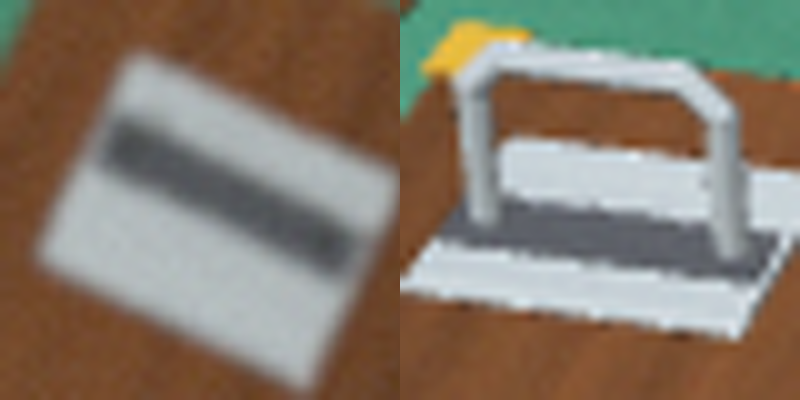

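The left (top) view shows a dark shoe strip from (115,145) to (345,245), off the plate's centre (220,218). In the right (scene) view the legs stand centred in that strip, and the bar's centre line runs from (500,57) to (680,78). I'll compute the ring from the strip, plate and bar.

```bash
python3 - <<'E'
from h import *
T=lambda m:raw(m,(305,162),10,(0,0));S=lambda m:raw(m,(165,198),10,(400,0))
P=T([(135,50),(398,172),(310,390),(40,260)]);print("plate ctr top",atz("top",P.mean(0),.072))
for a,b in zip(P,np.roll(P,-1,0)):
    d=atz("top",b,.072)-atz("top",a,.072);print(np.hypot(*d[:2]),np.degrees(np.arctan2(d[1],d[0])))
print("strip ctr top",atz("top",T([(229,196)])[0],.072))
for m in T([(115,145),(345,245)]):print(atz("top",m,.072))
print("feet scene",[atz("scene",m,.072) for m in S([(484,222),(734,254)])])
A=[atz("scene",m,.115) for m in S([(500,57),(680,78)])];d=A[1]-A[0];print("bar ends scene",A,np.hypot(*d[:2]),np.degrees(np.arctan2(d[1],d[0]))-90)
# z of tag top: two-view of far top corners
G=raw([(192,23),(227,27)],(318,176),5,(0,0));K=raw([(175,376),(203,388)],(135,155),5,(0,300))
E
```

```text
plate ctr top [ 0.51053733 -0.19349919  0.072     ]
0.08012438345764963 -117.28255981266551
0.06645664842171489 155.3163585260384
0.08218727630085074 62.08761733679234
0.06549183927338167 -26.446614873370503
strip ctr top [ 0.51666967 -0.19610624  0.072     ]
[ 0.5319936 -0.1652214  0.072    ]
[ 0.50195005 -0.22745769  0.072     ]
feet scene [array([ 0.50334652, -0.2233694 ,  0.072     ]), array([ 0.53118564, -0.16911726,  0.072     ])]
bar ends scene [array([ 0.50233739, -0.21556303,  0.115     ]), array([ 0.52178055, -0.17715363,  0.115     ])] 0.04305019082193234 -26.848915029320054
```

Call:
{"op": "apply_moves", "data": {"moves": [[0.63, -0.45, -0.03, 0, 0, 0, 1], [0.63, -0.45, -0.03, 0, 0, 0, 1], [0.63, -0.45, -0.03, 0, 0, 0, 1], [0.63, -0.45, -0.03, 0, 0, 0, 1], [0.63, -0.45, -0.03, 0, 0, 0, 1], [0.63, -0.45, -0.03, 0, 0, 0, 1], [0.63, -0.45, -0.03, 0, 0, 0, 1], [0.63, -0.45, -0.03, 0, 0, 0, 1], [0.63, -0.45, -0.03, 0, 0, 0, 1], [0.63, -0.45, -0.03, 0, 0, 0, 1], [0.63, -0.45, -0.03, 0, 0, 0, 1], [0.63, -0.45, -0.03, 0, 0, 0, 1], [0.63, -0.45, -0.03, 0, 0, 0, 1], [0.63, -0.45, -0.03, 0, 0, 0, 1], [0.63, -0.45, -0.03, 0, 0, 0, 1], [0.63, -0.45, -0.03, 0, 0, 0, 1], [0.63, -0.45, -0.03, 0, 0, 0, 1], [0.63, -0.45, -0.03, 0, 0, 0, 1], [0.63, -0.45, -0.03, 0, 0, 0, 1], [0.63, -0.45, -0.03, 0, 0, 0, 1]]}}

```text
clock: 1.77
ee_pos: [0.4981, -0.1973, 0.2491]
tcp_rot: [0.979, 0.203, -0.0, -0.0]
contact_force: [0.7, -0.1, -0.6]
grip_width: 0.0853
grip_force: 0.0
```

```bash
cat > go.py <<'E'
import sys,numpy as np
from workcell import *
from scipy.spatial.transform import Rotation as Ro
def go(target,yaw=None):
    o=get_obs();R=Ro.from_quat(o["tcp_rot"]).as_matrix()
    d=R.T@(np.array(target)-o["ee_pos"])
    print("t",round(o["clock"],2),"pos",o["ee_pos"].round(4),"F",np.round(o["contact_force"],1),"w",round(o["grip_width"],4))
    th=np.degrees(np.arctan2(R[1,0],R[0,0]));print("tilt",np.degrees(np.arccos(-R[2,2])).round(2),"yaw",th.round(2),"shift/30mm",(d/.03).round(3))
    if yaw is not None:
        y=np.radians(yaw);D=np.array([[np.cos(y),np.sin(y),0],[np.sin(y),-np.cos(y),0],[0,0,-1]]).T.T
        print("turn/90",(Ro.from_matrix(R.T@D).as_rotvec()/(np.pi/2)).round(4))
        print("shift after turn",(D.T@(np.array(target)-o["ee_pos"])/.03).round(3))
if __name__=="__main__":
    a=list(map(float,sys.argv[1:]));go(a[:3],a[3] if len(a)>3 else None)
E
python3 go.py .5346 .231 .2 61
```

```text
t 1.77 pos [ 0.4981 -0.1973  0.2491] F [ 0.7 -0.1 -0.6] w 0.0853
tilt 0.04 yaw 23.42 shift/30mm [  6.791 -12.618   1.638]
turn/90 [-4.000e-04  2.000e-04 -4.176e-01]
shift after turn [13.077 -5.858  1.635]
```

Call:
{"op": "apply_moves", "data": {"moves": [[0.377, -0.701, 0.09, 0, 0, 0, 1], [0.377, -0.701, 0.09, 0, 0, 0, 1], [0.377, -0.701, 0.09, 0, 0, 0, 1], [0.377, -0.701, 0.09, 0, 0, 0, 1], [0.377, -0.701, 0.09, 0, 0, 0, 1], [0.377, -0.701, 0.09, 0, 0, 0, 1], [0.377, -0.701, 0.09, 0, 0, 0, 1], [0.377, -0.701, 0.09, 0, 0, 0, 1], [0.377, -0.701, 0.09, 0, 0, 0, 1], [0.377, -0.701, 0.09, 0, 0, 0, 1], [0.377, -0.701, 0.09, 0, 0, 0, 1], [0.377, -0.701, 0.09, 0, 0, 0, 1], [0.377, -0.701, 0.09, 0, 0, 0, 1], [0.377, -0.701, 0.09, 0, 0, 0, 1], [0.377, -0.701, 0.09, 0, 0, 0, 1], [0.377, -0.701, 0.09, 0, 0, 0, 1], [0.377, -0.701, 0.09, 0, 0, 0, 1], [0.377, -0.701, 0.09, 0, 0, 0, 1]]}}

```text
clock: 3.27
ee_pos: [0.534, 0.2308, 0.2002]
tcp_rot: [0.979, 0.203, -0.0, 0.0]
contact_force: [1.0, -0.7, -0.1]
grip_width: 0.0853
grip_force: 0.0
```

Call:
{"op": "apply_moves", "data": {"moves": [[0, 0, 0, 0, 0, -0.07, 1], [0, 0, 0, 0, 0, -0.07, 1], [0, 0, 0, 0, 0, -0.07, 1], [0, 0, 0, 0, 0, -0.07, 1], [0, 0, 0, 0, 0, -0.07, 1], [0, 0, 0, 0, 0, -0.068, 1], [0, 0, 0, 0, 0, 0, 0.7], [0, 0, 0, 0, 0, 0, 0.7]]}}

```text
clock: 3.93
ee_pos: [0.5341, 0.2297, 0.2004]
tcp_rot: [0.862, 0.506, -0.0, -0.0]
contact_force: [-0.2, 0.3, -0.3]
grip_width: 0.0638
grip_force: 0.0
```

```bash
python3 go.py .5346 .231 .079 61
python3 - <<'E'
from workcell import *
import cv2,numpy as np
s=get_image("scene")["pixels"][:,:,::-1];t=get_image("top")["pixels"][:,:,::-1]
c=lambda im,x,y:cv2.resize(im[y:y+75,x:x+80],(400,375),interpolation=cv2.INTER_CUBIC)
cv2.imwrite("pics/pre.png",np.hstack([c(s,318,160),c(t,135,145)]))
E
```

```text
t 3.93 pos [0.5341 0.2297 0.2004] F [-0.2  0.3 -0.3] w 0.0638
tilt 0.04 yaw 60.84 shift/30mm [ 0.049 -0.005  4.047]
turn/90 [-0.0003  0.0002 -0.0018]
shift after turn [ 0.047 -0.007  4.047]
```

View pics/pre.png

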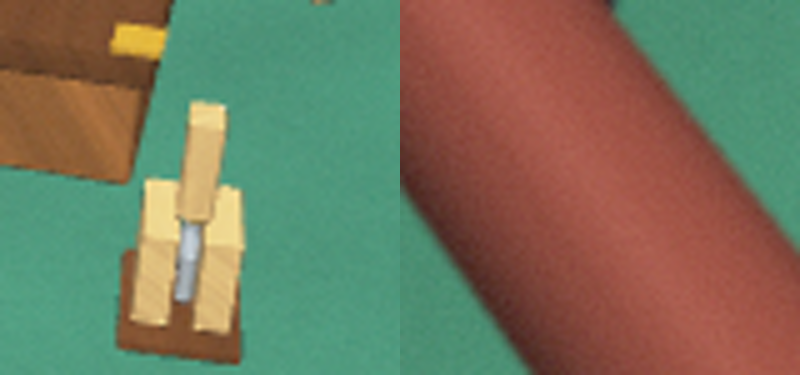

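The left panel shows the tag still standing, top face at about (190–227,102–130) and wood bottom edge from (178,213) to (212,221). The right panel is blocked by the arm. I'll refit the tag from the scene view with its height fixed.

```bash
python3 - <<'E'
from h import *
S=lambda m:raw(m,(318,160),5,(0,0))
ts=S([(191,102),(227,106),(223,130),(187,125),(178,213),(212,221)])
L0=np.array([(-1,-1,1),(-1,1,1),(1,1,1),(1,-1,1),(1,-1,-1),(1,1,-1)])*[.013,.009,.0285]
for zf in(.0905,None):
    def f(p):
        return (proj("scene",pose([p[0],p[1],-.506],L0+[0,0,zf or p[2]]))-ts).ravel()
    r=least_squares(f,[.53,.23,.09]);print(zf,r.x,r.fun.round(1))
print([atz("scene",p,.062) for p in S([(178,213),(212,221)])],[atz("scene",p,.119) for p in S([(191,102),(227,106),(223,130),(187,125)])])
print(pose([.5256,.2347,-.506],[(x,0,.0905) for x in(0,.005,.01)]))
tt=raw([(175,376),(203,388)],(135,155),5,(0,300));print([atz("top",p,.119) for p in tt])
E
```

```text
0.0905 [0.52272421 0.23818219 0.09      ] [-0.2 -0.7 -0.1 -0.7  0.7 -0.7  0.4 -0.5 -0.7  1.5 -0.2  0.8]
None [0.45992037 0.27767851 0.05066884] [ 0.   0.1 -0.4  0.1  0.3 -0.3  0.6 -0.1 -0.2  0.5 -0.3 -0.3]
[array([0.52340022, 0.22917833, 0.062     ]), array([0.53494629, 0.24226448, 0.062     ])] [array([0.51049106, 0.23524076, 0.119     ]), array([0.51896873, 0.25078308, 0.119     ]), array([0.54118129, 0.23639558, 0.119     ]), array([0.5320381 , 0.22165131, 0.119     ])]
[[0.5256     0.2347     0.0905    ]
 [0.52997345 0.23227659 0.0905    ]
 [0.5343469  0.22985318 0.0905    ]]
[array([0.55120622, 0.23328955, 0.119     ]), array([0.54417032, 0.21821018, 0.119     ])]
```

```bash
python3 go.py .53 .2323 .078 61
python3 - <<'E'
from h import *
q=[.5256,.2347,-.506]
p=proj("top",pose(q,[(.03,.025,.062),(.03,.006,.062)]+[(.005+a*.013,b*.009,.119) for a,b in((1,1),(1,-1),(-1,1),(-1,-1))]))
print(((p-[135,155]+.5)*5-.5+[0,300]).round())
E
```

```text
t 4.03 pos [0.5342 0.2298 0.2006] F [-0.  -0.3  0.4] w 0.0596
tilt 0.02 yaw 60.84 shift/30mm [ 0.007 -0.161  4.085]
turn/90 [-0.0002  0.0001 -0.0018]
shift after turn [ 0.007 -0.162  4.085]
[[178. 376.]
 [207. 391.]
 [174. 386.]
 [203. 401.]
 [150. 428.]
 [180. 443.]]
```

Call:
{"op": "apply_moves", "data": {"moves": [[0, -0.15, 0.5, 0, 0, -0.002, 0.85], [0, -0.15, 0.8, 0, 0, 0, 0.85], [0, 0, 0.8, 0, 0, 0, 0.85], [0, 0, 0.8, 0, 0, 0, 0.85], [0, 0, 0.7, 0, 0, 0, 0.85], [0, 0, 0.4, 0, 0, 0, 0.85], [0, 0, 0.1, 0, 0, 0, 0.85], [0, 0, 0, 0, 0, 0, 0.85], [0, 0, 0, 0, 0, 0, 0.85]]}}

```text
clock: 4.78
ee_pos: [0.5269, 0.2346, 0.0788]
tcp_rot: [0.861, 0.509, 0.001, 0.0]
contact_force: [0.8, -0.4, 0.3]
grip_width: 0.0725
grip_force: 0.0
```

```bash
python3 - <<'E'
from workcell import *
import cv2
s=get_image("scene")["pixels"][:,:,::-1]
cv2.imwrite("pics/atgrasp.png",cv2.resize(s[140:240,300:420],(720,600),interpolation=cv2.INTER_CUBIC))
E
```

```text
(no output)
```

View pics/atgrasp.png

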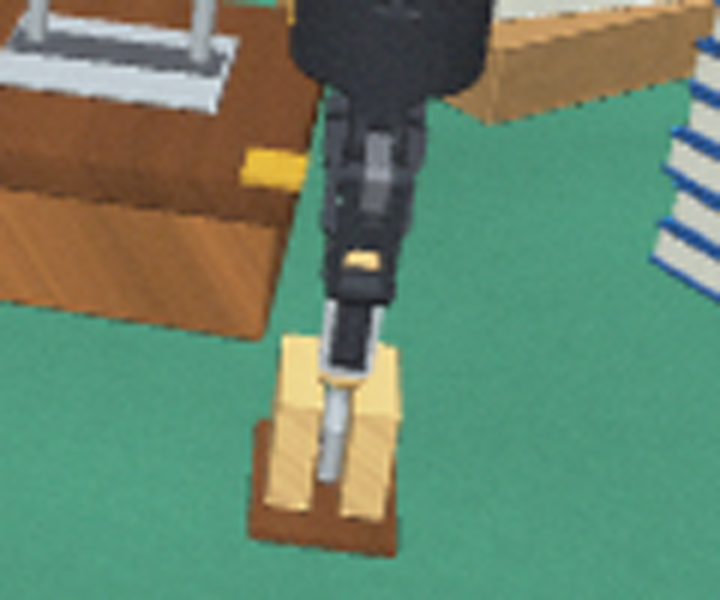

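The fingers straddle the tag: the front finger is at about (350,330), in line with the slot, and clear of the rails. I'll close and lift.

Call:
{"op": "apply_moves", "data": {"moves": [[0, 0, 0, 0, 0, 0, 0.4], [0, 0, 0, 0, 0, 0, 0.3], [0, 0, 0, 0, 0, 0, 0.2], [0, 0, 0, 0, 0, 0, 0.15], [0, 0, 0, 0, 0, 0, 0.1], [0, 0, 0, 0, 0, 0, 0.1], [0, 0, 0, 0, 0, 0, 0.1], [0, 0, 0, 0, 0, 0, 0.1], [0, 0, 0, 0, 0, 0, 0.1], [0, 0, 0, 0, 0, 0, 0.1], [0, 0, 0, 0, 0, 0, 0.1]], "newtons": 50}}

```text
clock: 5.75
ee_pos: [0.5266, 0.2344, 0.0783]
tcp_rot: [0.861, 0.509, 0.0, 0.0]
contact_force: [-0.7, -1.4, 6.2]
grip_width: 0.0253
grip_force: 49.0
```

Call:
{"op": "apply_moves", "data": {"moves": [[0, 0, -0.1, 0, 0, 0, 0.1], [0, 0, -0.2, 0, 0, 0, 0.1], [0, 0, -0.4, 0, 0, 0, 0.1], [0, 0, -0.6, 0, 0, 0, 0.1], [0, 0, -0.7, 0, 0, 0, 0.1], [0, 0, -0.7, 0, 0, 0, 0.1], [0, 0, -0.7, 0, 0, 0, 0.1], [0, 0, -0.7, 0, 0, 0, 0.1], [0, 0, -0.5, 0, 0, 0, 0.1], [0, 0, -0.3, 0, 0, 0, 0.1], [0, 0, -0.1, 0, 0, 0, 0.1], [0, 0, 0, 0, 0, 0, 0.1]]}}

```text
clock: 6.75
ee_pos: [0.5265, 0.2343, 0.2284]
tcp_rot: [0.861, 0.509, 0.0, 0.0]
contact_force: [0.4, 0.1, -1.3]
grip_width: 0.0254
grip_force: 49.1
```

```bash
python3 go.py .516 -.196 .225 63.2
python3 - <<'E'
from workcell import *
import cv2
s=get_image("scene")["pixels"][:,:,::-1]
cv2.imwrite("pics/lifted.png",cv2.resize(s[100:220,290:430],(700,600),interpolation=cv2.INTER_CUBIC))
E
```

```text
t 6.75 pos [0.5265 0.2343 0.2284] F [ 0.4  0.1 -1.3] w 0.0254
tilt 0.06 yaw 61.22 shift/30mm [-12.74    6.598   0.11 ]
turn/90 [ 0.0005 -0.0004 -0.022 ]
shift after turn [-12.96    6.154   0.113]
```

View pics/lifted.png

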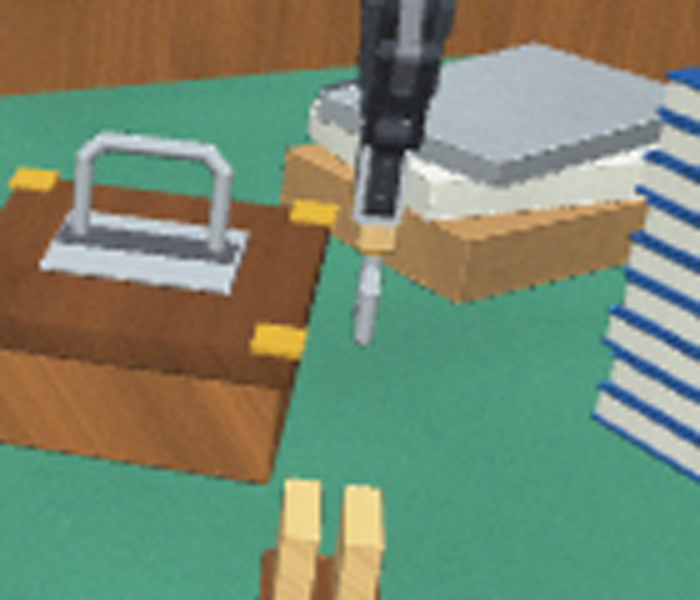

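The tag hangs straight in the grip, nose end at (362,342), clear of the stand. Now to the ring.

Call:
{"op": "apply_moves", "data": {"moves": [[-0.4, 0.205, 0, 0, 0, 0, 0.1], [-0.72, 0.368, 0, 0, 0, 0, 0.1], [-0.72, 0.368, 0, 0, 0, 0, 0.1], [-0.72, 0.368, 0, 0, 0, 0, 0.1], [-0.72, 0.368, 0, 0, 0, 0, 0.1], [-0.72, 0.368, 0, 0, 0, 0, 0.1], [-0.72, 0.368, 0, 0, 0, 0, 0.1], [-0.72, 0.368, 0, 0, 0, 0, 0.1], [-0.72, 0.368, 0, 0, 0, 0, 0.1], [-0.72, 0.368, 0, 0, 0, 0, 0.1], [-0.72, 0.368, 0, 0, 0, 0, 0.1], [-0.72, 0.368, 0, 0, 0, 0, 0.1], [-0.72, 0.368, 0, 0, 0, 0, 0.1], [-0.72, 0.368, 0, 0, 0, 0, 0.1], [-0.72, 0.368, 0, 0, 0, 0, 0.1], [-0.72, 0.368, 0, 0, 0, 0, 0.1], [-0.72, 0.368, 0, 0, 0, 0, 0.1], [-0.72, 0.368, 0, 0, 0, 0, 0.1], [-0.1, 0.05, 0, 0, 0, -0.022, 0.1], [0, 0, 0, 0, 0, 0, 0.1]]}}

```text
clock: 8.47
ee_pos: [0.5124, -0.1969, 0.2261]
tcp_rot: [0.852, 0.523, -0.001, -0.001]
contact_force: [-0.0, -0.2, -1.0]
grip_width: 0.0257
grip_force: 49.2
```

```bash
python3 go.py .514 -.195 .21 63.1
python3 - <<'E'
from workcell import *
import cv2
s=get_image("scene")["pixels"][:,:,::-1]
cv2.imwrite("pics/above.png",cv2.resize(s[168:243,135:235],(800,600),interpolation=cv2.INTER_CUBIC))
E
```

```text
t 8.47 pos [ 0.5124 -0.1969  0.2261] F [-0.  -0.2 -1. ] w 0.0257
tilt 0.15 yaw 63.09 shift/30mm [0.08  0.02  0.537]
turn/90 [-0.0016  0.0003 -0.0001]
shift after turn [0.079 0.019 0.537]
```

View pics/above.png

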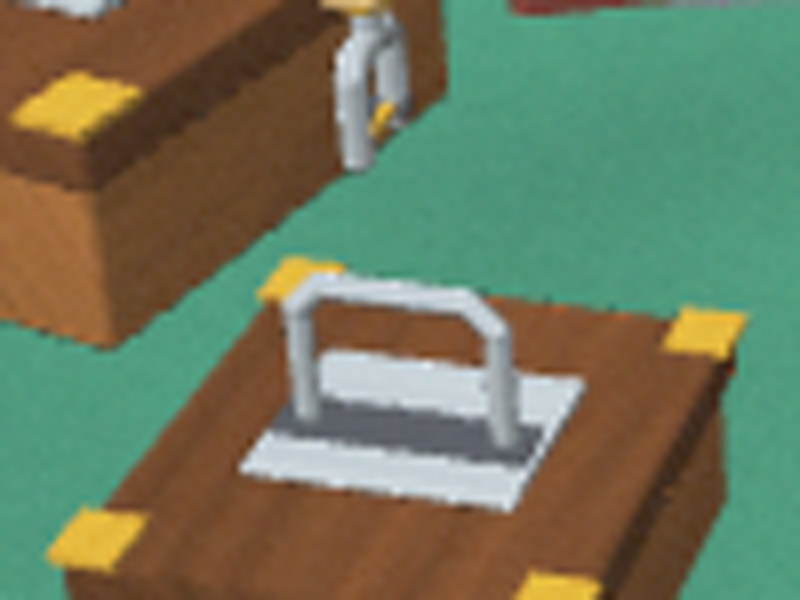

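The hook is above the ring, nose end at (357,166), brass gate at (382,120), bar centre line (315,283)→(470,300). I'll use the known nose position to correct the scene camera's bias near the ring.

```bash
python3 - <<'E'
from h import *
S=lambda m:raw(m,(135,168),8,(0,0)); U=lambda p:(p-[135,168]+.5)*8-.5
y=np.radians(-26.9);ax=np.array([np.cos(y),np.sin(y),0]);c=np.array([.5124,-.1969,.2383])
n=c+ax*.0145-[0,0,.0755];s=c-ax*.0125-[0,0,.0765]
print(U(proj("scene",[n,s])))
for n_,(m) in {"bar":[(315,283),(470,300)],"feet":[(309,413),(507,441)]}.items():
  for z in ((.113,.115,.117) if n_=="bar" else(.072,)):
    A=[atz("scene",p,z) for p in S(m)];M=(A[0]+A[1])/2;print(n_,z,M.round(4),"across rel tag",((M-c)@ax).round(4),"along",((M-c)@[-ax[1],ax[0],0]).round(4))
E
```

```text
[[355.29090091 171.81692541]
 [391.8943975  128.76533355]]
bar 0.113 [ 0.5075 -0.1959  0.113 ] across rel tag -0.0049 along -0.0013
bar 0.115 [ 0.5108 -0.1961  0.115 ] across rel tag -0.0018 along 0.0
bar 0.117 [ 0.5141 -0.1962  0.117 ] across rel tag 0.0012 along 0.0014
feet 0.072 [ 0.5156 -0.1958  0.072 ] across rel tag 0.0024 along 0.0024
```

Call:
{"op": "apply_moves", "data": {"moves": [[0, 0, 0.3, 0, 0, 0, 0.1], [0, 0, 0.4, 0, 0, 0, 0.1], [0, 0, 0.3, 0, 0, 0, 0.1], [0, 0, 0.2, 0, 0, 0, 0.1], [0, 0, 0.1, 0, 0, 0, 0.1], [0, 0, 0.05, 0, 0, 0, 0.1], [0, 0, 0.05, 0, 0, 0, 0.1], [0, 0, 0.05, 0, 0, 0, 0.1], [0, 0, 0, 0, 0, 0, 0.1]]}}

```text
clock: 9.27
ee_pos: [0.5136, -0.1948, 0.1843]
tcp_rot: [0.852, 0.524, 0.0, 0.0]
contact_force: [-0.2, 0.2, 0.0]
grip_width: 0.0254
grip_force: 49.2
```

Call:
{"op": "apply_moves", "data": {"moves": [[0, 0, 0.04, 0, 0, 0, 0.1], [0, 0, 0.04, 0, 0, 0, 0.1], [0, 0, 0.04, 0, 0, 0, 0.1], [0, 0, 0.04, 0, 0, 0, 0.1], [0, 0, 0, 0, 0, 0, 0.1]]}}

```text
clock: 9.68
ee_pos: [0.5134, -0.1948, 0.1791]
tcp_rot: [0.852, 0.524, -0.0, -0.0]
contact_force: [-0.3, 0.8, -0.9]
grip_width: 0.0255
grip_force: 49.2
```

Call:
{"op": "apply_moves", "data": {"moves": [[0, 0, 0.04, 0, 0, 0, 0.1], [0, 0, 0.04, 0, 0, 0, 0.1], [0, 0, 0.04, 0, 0, 0, 0.1], [0, 0, 0, 0, 0, 0, 0.1]]}}

```text
clock: 10.02
ee_pos: [0.5135, -0.1948, 0.1758]
tcp_rot: [0.852, 0.524, -0.0, -0.0]
contact_force: [-0.9, -0.3, 2.8]
grip_width: 0.0257
grip_force: 49.4
```

Call:
{"op": "apply_moves", "data": {"moves": [[0, 0, 0.04, 0, 0, 0, 0.1], [0, 0, 0.04, 0, 0, 0, 0.1], [0, 0, 0, 0, 0, 0, 0.1]]}}

```text
clock: 10.27
ee_pos: [0.5137, -0.1949, 0.1734]
tcp_rot: [0.852, 0.524, 0.0, 0.0]
contact_force: [-1.3, 0.7, 2.9]
grip_width: 0.0257
grip_force: 49.6
```

Call:
{"op": "apply_moves", "data": {"moves": [[0, 0, 0.04, 0, 0, 0, 0.1], [0, 0, 0.04, 0, 0, 0, 0.1], [0, 0, 0.04, 0, 0, 0, 0.1], [0, 0, 0, 0, 0, 0, 0.1]]}}

```text
clock: 10.6
ee_pos: [0.5138, -0.1949, 0.1699]
tcp_rot: [0.852, 0.524, 0.0, 0.0]
contact_force: [-0.1, 0.2, 4.0]
grip_width: 0.0256
grip_force: 49.9
```

Call:
{"op": "apply_moves", "data": {"moves": [[0, 0, 0.04, 0, 0, 0, 0.1], [0, 0, 0.04, 0, 0, 0, 0.1], [0, 0, 0.04, 0, 0, 0, 0.1], [0, 0, 0, 0, 0, 0, 0.1]]}}

```text
clock: 10.93
ee_pos: [0.5133, -0.1946, 0.166]
tcp_rot: [0.852, 0.524, -0.0, -0.0]
contact_force: [-2.3, 1.5, 3.1]
grip_width: 0.0253
grip_force: 49.6
```

Call:
{"op": "apply_moves", "data": {"moves": [[0, 0, 0.04, 0, 0, 0, 0.1], [0, 0, 0.04, 0, 0, 0, 0.1], [0, 0, 0.04, 0, 0, 0, 0.1], [0, 0, 0, 0, 0, 0, 0.1]]}}

```text
clock: 11.27
ee_pos: [0.5129, -0.1945, 0.1619]
tcp_rot: [0.852, 0.524, -0.001, -0.001]
contact_force: [-3.1, 2.1, 1.1]
grip_width: 0.0252
grip_force: 49.4
```

Call:
{"op": "apply_moves", "data": {"moves": [[0, 0, 0.04, 0, 0, 0, 0.1], [0, 0, 0.04, 0, 0, 0, 0.1], [0, 0, 0, 0, 0, 0, 0.1]]}}

```text
clock: 11.52
ee_pos: [0.5127, -0.1945, 0.1593]
tcp_rot: [0.852, 0.524, -0.001, -0.001]
contact_force: [-4.2, 2.8, -0.7]
grip_width: 0.0257
grip_force: 49.2
```

Call:
{"op": "apply_moves", "data": {"moves": [[0, 0, 0.04, 0, 0, 0, 0.1], [0, 0, 0, 0, 0, 0, 0.1]]}}

```text
clock: 11.68
ee_pos: [0.5127, -0.1945, 0.1582]
tcp_rot: [0.852, 0.524, -0.001, -0.001]
contact_force: [-5.2, 3.1, -1.4]
grip_width: 0.0258
grip_force: 49.2
```

Call:
{"op": "apply_moves", "data": {"moves": [[0, 0, 0.04, 0, 0, 0, 0.1], [0, 0, 0, 0, 0, 0, 0.1]]}}

```text
clock: 11.85
ee_pos: [0.5141, -0.1952, 0.1577]
tcp_rot: [0.852, 0.524, 0.0, 0.001]
contact_force: [0.2, 0.4, -1.9]
grip_width: 0.0259
grip_force: 49.5
```

Lateral force dropped to zero at 0.158, so the gate has snapped shut. Now the gentle tug.

Call:
{"op": "apply_moves", "data": {"moves": [[0, 0, 0, 0, 0, 0, 0.1], [0, 0, 0, 0, 0, 0, 0.1], [0, 0, -0.06, 0, 0, 0, 0.1], [0, 0, -0.06, 0, 0, 0, 0.1], [0, 0, -0.05, 0, 0, 0, 0.1], [0, 0, -0.04, 0, 0, 0, 0.1], [0, 0, 0, 0, 0, 0, 0.1]]}}

```text
clock: 12.43
ee_pos: [0.5138, -0.1949, 0.1646]
tcp_rot: [0.852, 0.524, 0.0, 0.0]
contact_force: [0.1, 0.4, -1.3]
grip_width: 0.0259
grip_force: 49.5
```

Call:
{"op": "apply_moves", "data": {"moves": [[0, 0, -0.02, 0, 0, 0, 0.1], [0, 0, -0.02, 0, 0, 0, 0.1], [0, 0, 0, 0, 0, 0, 0.1]]}}

```text
clock: 12.68
ee_pos: [0.5136, -0.1949, 0.1654]
tcp_rot: [0.852, 0.524, 0.0, 0.0]
contact_force: [0.2, 0.0, -0.4]
grip_width: 0.0256
grip_force: 49.5
```

Call:
{"op": "apply_moves", "data": {"moves": [[0, 0, -0.02, 0, 0, 0, 0.1], [0, 0, -0.02, 0, 0, 0, 0.1], [0, 0, 0, 0, 0, 0, 0.1]]}}

```text
clock: 12.93
ee_pos: [0.5135, -0.1949, 0.1665]
tcp_rot: [0.852, 0.524, -0.0, -0.0]
contact_force: [-0.0, 0.2, -1.4]
grip_width: 0.0254
grip_force: 49.4
```

Call:
{"op": "apply_moves", "data": {"moves": [[0, 0, -0.02, 0, 0, 0, 0.1], [0, 0, -0.02, 0, 0, 0, 0.1], [0, 0, 0, 0, 0, 0, 0.1]]}}

```text
clock: 13.18
ee_pos: [0.5133, -0.1948, 0.1671]
tcp_rot: [0.852, 0.524, -0.0, -0.0]
contact_force: [1.4, -0.9, -8.0]
grip_width: 0.0253
grip_force: 49.7
```

Call:
{"op": "apply_moves", "data": {"moves": [[0, 0, -0.02, 0, 0, 0, 0.1], [0, 0, -0.02, 0, 0, 0, 0.1], [0, 0, 0, 0, 0, 0, 0.1]]}}

```text
clock: 13.43
ee_pos: [0.513, -0.1947, 0.1677]
tcp_rot: [0.852, 0.524, -0.0, -0.001]
contact_force: [3.5, -0.5, -19.0]
grip_width: 0.0256
grip_force: 50.3
```

Tug achieved: about 18 N, with the gate holding. I'll lower at once to ease off.

Call:
{"op": "apply_moves", "data": {"moves": [[0, 0, 0.05, 0, 0, 0, 0.1], [0, 0, 0.06, 0, 0, 0, 0.1], [0, 0, 0.06, 0, 0, 0, 0.1], [0, 0, 0.06, 0, 0, 0, 0.1], [0, 0, 0.05, 0, 0, 0, 0.1], [0, 0, 0.04, 0, 0, 0, 0.1], [0, 0, 0, 0, 0, 0, 0.1], [0, 0, 0, 0, 0, 0, 0.1]]}}

```text
clock: 14.1
ee_pos: [0.5136, -0.1948, 0.1594]
tcp_rot: [0.852, 0.524, 0.0, 0.0]
contact_force: [0.2, -0.5, -1.1]
grip_width: 0.0252
grip_force: 52.6
```

Call:
{"op": "apply_moves", "data": {"moves": [[0, 0, 0.03, 0, 0, 0, 0.1], [0, 0, 0, 0, 0, 0, 0.1]]}}

```text
clock: 14.27
ee_pos: [0.5136, -0.1948, 0.1584]
tcp_rot: [0.852, 0.524, 0.0, -0.0]
contact_force: [0.2, -0.7, -1.2]
grip_width: 0.0252
grip_force: 52.6
```

Call:
{"op": "apply_moves", "data": {"moves": [[0, 0, 0.03, 0, 0, 0, 0.1], [0, 0, 0.02, 0, 0, 0, 0.1], [0, 0, 0, 0, 0, 0, 0.1]]}}

```text
clock: 14.52
ee_pos: [0.5135, -0.1948, 0.1568]
tcp_rot: [0.852, 0.524, -0.0, -0.0]
contact_force: [-0.3, -0.2, -1.8]
grip_width: 0.0253
grip_force: 52.6
```

Call:
{"op": "apply_moves", "data": {"moves": [[0, 0, 0, 0, 0, 0, 0.35], [0, 0, 0, 0, 0, 0, 0.4], [0, 0, 0, 0, 0, 0, 0.45], [0, 0, 0, 0, 0, 0, 0.5], [0, 0, 0, 0, 0, 0, 0.5], [0, 0, 0, 0, 0, 0, 0.5]]}}

```text
clock: 15.02
ee_pos: [0.5136, -0.1948, 0.157]
tcp_rot: [0.852, 0.524, 0.0, 0.0]
contact_force: [-0.1, 0.8, 0.6]
grip_width: 0.0426
grip_force: 0.0
```

```bash
python3 - <<'E'
from workcell import *
import cv2
s=get_image("scene")["pixels"][:,:,::-1]
cv2.imwrite("pics/opened.png",cv2.resize(s[153:243,135:255],(800,600),interpolation=cv2.INTER_CUBIC))
E
```

```text
(no output)
```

View pics/opened.png

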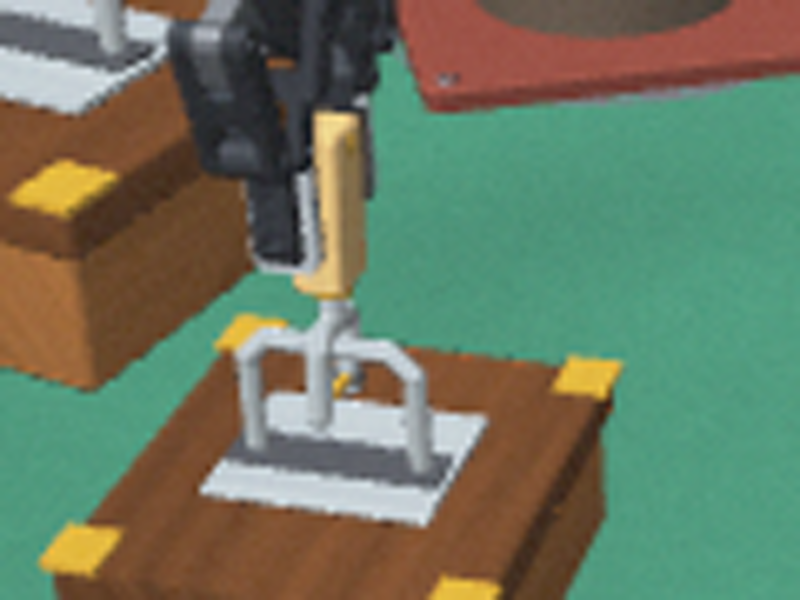

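The front finger stands clear at (285,230). The tag is upright on the bar with the gate shut under it (brass at 342,382), leaning slightly to +y. I'll check numerically whether it is still tipping.

```bash
cat > lean.py <<'E'
from workcell import *
import cv2,numpy as np
im=get_image("scene")["pixels"][140:245,150:240].astype(int)
r,g,b=im[...,0],im[...,1],im[...,2]
m=((r>150)&(g>115)&(b>70)&(b<175)&(r-b>45)).astype(np.uint8)
n,l,st,c=cv2.connectedComponentsWithStats(m)
for i in range(1,n):
    if st[i,4]>15:
        ys,xs=np.nonzero(l==i);k=np.linalg.eigh(np.cov(xs,ys))[1][:,1]
        print(st[i],(c[i]+[150,140]).round(1),"axis deg from vertical",np.degrees(np.arctan2(k[0],k[1])).round(1))
E
python3 lean.py
```

```text
[ 29  30  10  27 106] [183.7 182.5] axis deg from vertical -3.5
```

Call:
{"op": "apply_moves", "data": {"moves": [[0, 0, 0, 0, 0, 0, 0.6], [0, 0, 0, 0, 0, 0, 0.6], [0, 0, 0, 0, 0, 0, 0.6], [0, 0, 0, 0, 0, 0, 0.6]]}}

```text
clock: 15.45
ee_pos: [0.5135, -0.1948, 0.1569]
tcp_rot: [0.852, 0.524, -0.0, -0.0]
contact_force: [0.4, -0.5, -0.3]
grip_width: 0.051
grip_force: 0.0
```

```bash
python3 lean.py
```

```text
[ 30  29   9  29 134] [183.9 182.8] axis deg from vertical -1.3
```

Call:
{"op": "apply_moves", "data": {"moves": [[0, 0, 0, 0, 0, 0, 0.7], [0, 0, 0, 0, 0, 0, 0.8], [0, 0, 0, 0, 0, 0, 0.9], [0, 0, 0, 0, 0, 0, 1], [0, 0, 0, 0, 0, 0, 1], [0, 0, 0, 0, 0, 0, 1], [0, 0, 0, 0, 0, 0, 1], [0, 0, 0, 0, 0, 0, 1]]}}

```text
clock: 16.17
ee_pos: [0.5136, -0.1948, 0.1569]
tcp_rot: [0.852, 0.524, 0.0, 0.0]
contact_force: [-0.4, -0.2, -0.1]
grip_width: 0.0852
grip_force: 0.0
```

```bash
python3 lean.py;sleep 0.1; python3 lean.py
```

```text
[ 30  29  12  26 194] [184.6 181.4] axis deg from vertical -5.2
[ 30  29  12  26 194] [184.6 181.4] axis deg from vertical -5.2
```

The tag now leans on the rear finger. I'll walk that finger back slowly so the tag is let down gently instead of dropping.

Call:
{"op": "apply_moves", "data": {"moves": [[0, -0.05, 0.05, 0, 0, 0, 1], [0, -0.05, 0.05, 0, 0, 0, 1], [0, -0.05, 0.05, 0, 0, 0, 1], [0, -0.05, 0.05, 0, 0, 0, 1], [0, -0.07, 0.05, 0, 0, 0, 1], [0, -0.07, 0.05, 0, 0, 0, 1], [0, -0.07, 0.05, 0, 0, 0, 1], [0, -0.07, 0.05, 0, 0, 0, 1], [0, -0.07, 0.05, 0, 0, 0, 1], [0, -0.07, 0.05, 0, 0, 0, 1], [0, 0, 0, 0, 0, 0, 1]]}}

```text
clock: 17.18
ee_pos: [0.4964, -0.1862, 0.1416]
tcp_rot: [0.852, 0.524, -0.0, -0.0]
contact_force: [-0.6, 0.4, -0.1]
grip_width: 0.0854
grip_force: 0.1
```

```bash
python3 lean.py
```

```text
[ 33  30  11  26 175] [187.3 181.2] axis deg from vertical -11.1
```

Call:
{"op": "apply_moves", "data": {"moves": [[0, -0.07, 0, 0, 0, 0, 1], [0, -0.07, 0, 0, 0, 0, 1], [0, -0.07, 0, 0, 0, 0, 1], [0, -0.07, 0, 0, 0, 0, 1], [0, -0.07, 0, 0, 0, 0, 1], [0, -0.07, 0, 0, 0, 0, 1], [0, -0.07, 0, 0, 0, 0, 1], [0, 0, 0, 0, 0, 0, 1]]}}

```text
clock: 17.9
ee_pos: [0.4835, -0.1796, 0.142]
tcp_rot: [0.852, 0.524, -0.0, 0.0]
contact_force: [0.3, 0.3, 0.8]
grip_width: 0.0857
grip_force: 0.0
```

```bash
python3 lean.py
```

```text
[38 59 12  5 32] [192.4 200.6] axis deg from vertical -73.3
[38 67  5  5 17] [189.8 209.4] axis deg from vertical -47.2
```

It's down. I'll retreat straight up and look.

Call:
{"op": "apply_moves", "data": {"moves": [[0, 0, -0.05, 0, 0, 0, 1], [0, 0, -0.1, 0, 0, 0, 1], [0, 0, -0.2, 0, 0, 0, 1], [0, 0, -0.4, 0, 0, 0, 1], [0, 0, -0.7, 0, 0, 0, 1], [0, 0, -0.7, 0, 0, 0, 1], [0, 0, -0.7, 0, 0, 0, 1], [0, 0, -0.7, 0, 0, 0, 1], [0, 0, -0.4, 0, 0, 0, 1], [0, 0, 0, 0, 0, 0, 1], [0, 0, 0, 0, 0, 0, 1], [0, 0, 0, 0, 0, 0, 1]]}}

```text
clock: 18.95
ee_pos: [0.4833, -0.1797, 0.2595]
tcp_rot: [0.852, 0.524, -0.0, -0.001]
contact_force: [0.6, 0.9, -0.1]
grip_width: 0.0853
grip_force: 0.0
```

```bash
python3 - <<'E'
from workcell import *
import cv2
s=get_image("scene")["pixels"][:,:,::-1]
cv2.imwrite("pics/final.png",cv2.resize(s[168:243,135:235],(800,600),interpolation=cv2.INTER_CUBIC))
E
```

```text
(no output)
```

View pics/final.png

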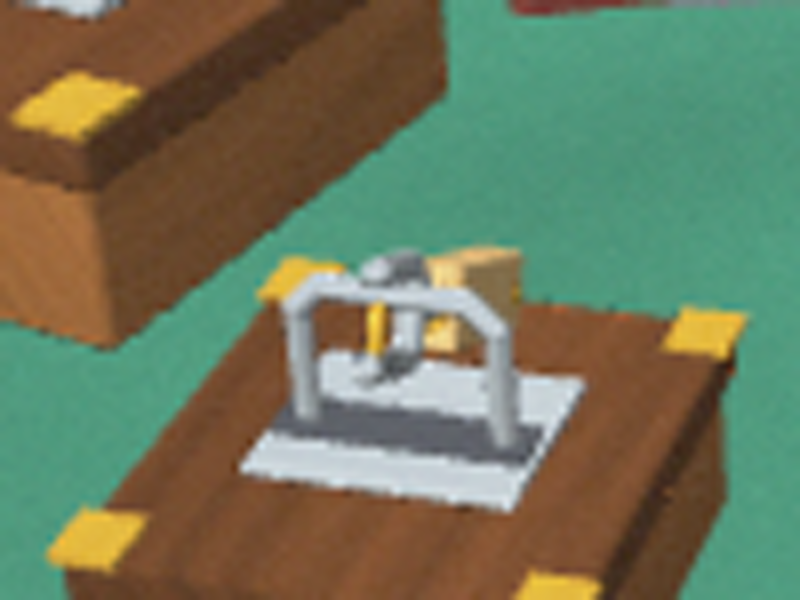

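The wood lies behind the bar, nose at (375,270), spine end at about (365,378), gate vertical at x≈377 from 305 to 350. I'll check by projection whether this matches "clipped and tipped back" rather than "lying on the lid".

```bash
python3 - <<'E'
from h import *
import cv2
U=lambda p:((p-[135,168]+.5)*8-.5+[2,-4]).round()
y=np.radians(-26.9);ax=np.array([np.cos(y),np.sin(y),0]);ay=np.array([-ax[1],ax[0],0]);ez=np.array([0,0,1.])
bar=np.array([.5155,-.198,.1165])
def show(nm,anchor_local,anchor_world,tilt,yaw=0):
    t=np.radians(tilt);w=np.radians(yaw)
    X=np.cos(t)*ax+np.sin(t)*ez; Z=-np.sin(t)*ax+np.cos(t)*ez
    rot=lambda v:np.array([np.cos(w)*v[0]-np.sin(w)*v[1],np.sin(w)*v[0]+np.cos(w)*v[1],v[2]])
    X,Z=rot(X),rot(Z);P=lambda l:anchor_world+X*(l[0]-anchor_local[0])+Z*(l[1]-anchor_local[1])
    pts={"nose end":(.0145,-.019),"nose top":(.0145,.009),"gate tip":(.006,-.012),"gate root":(-.0105,-.012),"spine end":(-.0125,-.020),"wood top":(0,.085)}
    print(nm,tilt,yaw,{k:U(proj("scene",P(v))[0]).tolist() for k,v in pts.items()},"wood z",P((0,.085))[2].round(3))
# local pocket coords (x,z); clipped: bar at (+6,-5.6)mm
for ti in(90,105,115):
  for yw in(0,-25): show("clipped",(.006,-.0056),bar,ti,yw)
for ti in(90,):
  for dx in(-.025,-.04): show("on lid",(-.0125,-.02),bar*[1,1,0]+ax*dx+[0,0,.0765],ti,-25)
E
```

```text
clipped 90 0 {'nose end': [368.0, 291.0], 'nose top': [405.0, 241.0], 'gate tip': [380.0, 304.0], 'gate root': [385.0, 354.0], 'spine end': [375.0, 375.0], 'wood top': [498.0, 158.0]} wood z 0.11
clipped 90 -25 {'nose end': [351.0, 286.0], 'nose top': [424.0, 245.0], 'gate tip': [372.0, 302.0], 'gate root': [377.0, 351.0], 'spine end': [357.0, 370.0], 'wood top': [609.0, 185.0]} wood z 0.11
clipped 105 0 {'nose end': [371.0, 276.0], 'nose top': [408.0, 250.0], 'gate tip': [380.0, 299.0], 'gate root': [379.0, 355.0], 'spine end': [368.0, 370.0], 'wood top': [498.0, 231.0]} wood z 0.087
clipped 105 -25 {'nose end': [357.0, 273.0], 'nose top': [429.0, 255.0], 'gate tip': [372.0, 296.0], 'gate root': [366.0, 351.0], 'spine end': [344.0, 363.0], 'wood top': [602.0, 257.0]} wood z 0.087
clipped 115 0 {'nose end': [373.0, 267.0], 'nose top': [410.0, 258.0], 'gate tip': [380.0, 295.0], 'gate root': [376.0, 353.0], 'spine end': [364.0, 364.0], 'wood top': [494.0, 281.0]} wood z 0.073
clipped 115 -25 {'nose end': [362.0, 264.0], 'nose top': [431.0, 263.0], 'gate tip': [373.0, 293.0], 'gate root': [359.0, 348.0], 'spine end': [337.0, 356.0], 'wood top': [591.0, 306.0]} wood z 0.073
on lid 90 -25 {'nose end': [426.0, 285.0], 'nose top': [494.0, 246.0], 'gate tip': [446.0, 300.0], 'gate root': [450.0, 347.0], 'spine end': [431.0, 365.0], 'wood top': [667.0, 188.0]} wood z 0.089
on lid 90 -25 {'nose end': [444.0, 259.0], 'nose top': [511.0, 221.0], 'gate tip': [464.0, 274.0], 'gate root': [468.0, 321.0], 'spine end': [449.0, 338.0], 'wood top': [681.0, 165.0]} wood z 0.089
```

The projection matches clipped, tipped back about 110°, gate shut (predicted nose end 371–373, 267–276; gate 380,297 to 378,354). I'm handing in.

```bash
python3 -c "
from workcell import *
print(sign_off())"
```

```text
the job is handed in; nothing more can be done
None
```

The tag is clipped on the smallest chest's ring with its gate shut; it was tugged and let go. It now hangs tipped back off the bar, and the job is handed in. The tug peaked at about 18 N against the 20 N limit, and sign-off returned no verdict.

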